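Fit the sleeve on a grinder spindle and show its burr to the inspection camera

ROBOT

A 6-joint arm with a two-finger parallel gripper is mounted at the origin on a cart in front of the work surface, level with it; the furniture and walls round the work are solid. World frame = base frame: x ahead of the robot, y to its left, z up, the work surface at z = 0. Lengths are in m, angles in rad, forces in N, time in s.
With the tool pointing down it reaches from about 0.375 to 0.925 m from the base axis. Payload 5.7 kg.
Tool frame: the origin (TCP) lies midway between the tips of the shut fingers; the grasp point (between the pads) lies 19 mm behind it; z points along the fingers, y is the line along which they close (so a half turn about z gives the same grasp; the last joint's range is limited). The gripper opens to 85 mm and grips with 20 to 120 N. Pads are 22 mm wide; open, the fingers measure 114 mm over their backs; the gripper's body (76 mm by 85 mm) begins 54 mm behind the grasp point. The pads swing forward as they close: fully open they stand 13 mm farther back than shut.
Start: joints at [-1.253, 0.359, 1.51, -0, 1.272, -0.115], TCP at [0.252, -0.545, 0.231] pointing down, gripper open.
Joint ranges: [-2.97, 2.97], [-1.01, 2.36], [0.21, 2.38], [-0.96, 4.11], [0.2, 2.71], [-2.98, 2.98]. Speed limits (rad/s): [2.39, 2.39, 3.14, 3.14, 3.14, 3.14].

INTERFACE

Orientations are given as a rotation vector (axis times angle).
In Python, from workcell import env gives the robot as it stands.
- The arm moves only by the tool servo_tool, never from a script. Its argument "commands" is a list of rows, each a list of 3 entries, a list of its own where there are three numbers: the finger opening in cm, from 0 to 8.54, then the shift along the world's x, y, z in cm, then the turn, a rotation vector about the world's x, y, z in rad. A call has 1 to 10 rows; each row shifts and turns the commanded pose from where the row before left it; what a row does not reach is not made up. A row lasts 1/10 s, in which the tool goes at most 50 mm and 8.59 degrees, less where a joint would pass 70% of its speed; a pose out of reach is approached as far as the arm can. A call is refused whole if a number of a shift passes 5 or a number of a turn 0.15, either way. A call with a gripper value outside its range is refused whole. The fingers move at their own pace and stop on an object; "newtons" is the grip in N (left out, the last holds). Time passes only in rows, so rows that do not move let the fingers close. It gives the time, the measured TCP pose, the force, the opening and the grip force at its end, in the units of the state.
- env.observe(): the state, without advancing time (a new reading comes with each control period).
- env.get_image(name): name is "side" or "top" or "wrist"; returns (picture, depth): 480x640x3 uint8, red, green, blue; 480x640 float32, m along the optical axis (not along the pixel's ray), 0 where there is no reading.
- env.get_calibration(name): a dict with "fx", "fy", "cx", "cy" (pixels), "eye" and "orientation" of the camera in the world; the wrist camera has in their place "mount" (4x4, takes a point from camera to tool coordinates, whose origin is the TCP and whose axes are the flange's). Camera axes: x right, y down, z forward; pixel columns grow to the right and rows downward; lengths in m; the calibration is good to about 2 mm. The wrist camera is an equidistant fisheye: a pixel r from the principal point sees the ray r / f radians off the axis. A picture is of the moment at which its call begins: read the wrist's pose just before it. get_calibration takes no time and is no camera call.
- env.close_job(): hands the job in; it is judged then, once.
Trained networks look in the newest picture that a camera, given by its name, has taken for a name from the list of things; names that differ only in an ending like _2 or _b are one class to them, and where a whole thing is asked for, a point or a joint stands for the part that bears it (a point fixed in the world has none). Each returns a list of dicts, best first, with "score" (0 to 1); they miss things now and then, are a little off and sometimes report something else, mostly with a low value. They report only what shows in the picture. A call takes as long as a camera call. They do not tell look-alikes from the thing itself.
- env.regions_of(target, camera): "region" (480x640 bool, what is visible of it) and "at" ([column, row] as shares, 0 to 1, of the picture: columns of its width, rows of its height, amid what is visible of it).
- env.mark_of(target, camera): "at" ([column, row] as shares, 0 to 1, of the picture: columns of its width, rows of its height: a listed point, or the origin of a listed thing).
The state is a dict: "t": time; "qpos": joint angles; "joint_vel": joint speeds; "joint_torque": joint torques, N m; "tool_pos": TCP position; "tool_rot": TCP orientation; "ft_force": force on the tool from outside, world axes, zero at the start; "ft_torque": the same for the moment, N m; "width": opening from 0.0 (shut) to 1.0 (fully open); "gripper_force": force on a finger pad.
Only numpy, scipy, OpenCV 4.12 (cv2) and the standard library are available. Lean on these libraries where they do the work, as an engineer would, in place of code of your own. Each camera call takes 0.05 s, during which the arm holds its last target. There are 200 camera calls.

TASK

Lower the tall steel sleeve over the shaft of the grinder spindle standing in the wooden block, without dropping it, until it sits fully on the shoulder, and let go of it. Then grip the bare shaft above the sleeve, lift the spindle out and finish holding it still in the air, not touching the sleeve, before the inspection camera: middle of the burr 11 cm straight in front of the lens at lens height, shaft leaning 30 degrees from upright straight away from the lens, so that the burr's underside tips towards it. Do not bump the camera, and leave the flat ring, egg cup and mug where they are.

Things in the scene. Friction and masses are not known exactly. Their poses are not given: they have to be found in the camera images.
- spindle: Loose steel spindle, 0.12 kg, 88 mm long, round about z. Origin: centre of its underside; z runs up the shaft. Toothed burr 33 mm wide (z 0 to 14 mm), cone up to a flat shoulder 23 mm wide at z = 28 mm, then a 12 mm round shaft to z = 82 mm and a tip tapering to 5 mm at z = 88 mm. Its lowest 14 mm stand in the block's pocket: shoulder 38 mm, tip 98 mm above the worktop.
- burr (a point): Point on the spindle's axis, 12 mm above its underside: middle of the burr; the camera is to see this point. The middle of the shaft stretch that stays bare above the seated sleeve lies 54 mm further up the axis.
- seat (a point): Point on the spindle's axis, 37 mm above its underside: where the middle of the sleeve is when the sleeve sits fully down on the shoulder.
- shaft_tip (a point): Top end of the spindle's shaft, on its axis, 88 mm above its underside.
- block: Wooden service block, fixed, 90 x 80 x 24 mm (x, y, z), with a round pocket 36 mm wide and 14 mm deep in the middle of its top, in which the spindle stands (loosely, 1.5 mm play on each side). Origin: centre of its underside, on the worktop.
- sleeve: The tall sleeve that goes on the shaft: loose plain steel tube, 30 mm outer diameter, 15.6 mm bore, 18 mm high, 0.04 kg, standing upright on the worktop. Origin: centre of its underside; z is its axis.
- sleeve_mid (a point): Centre of the sleeve, on its axis at half height.
- flat_ring: Bystander: loose flat steel ring, 42 mm outer diameter, 26 mm bore, only 8 mm high, lying on the worktop; wider and lower than the sleeve. Origin: centre of its underside.
- cam: Small inspection camera, fixed on the worktop: black round foot 90 mm wide, aluminium pole, grey head 44 x 56 x 46 mm with a black and aluminium lens barrel, 215 mm high in all. Origin: centre of the foot's underside; it looks level along its own -x, towards the robot's side but turned up to 0.35 rad either way.
- lens (a point): Middle of the lens's dark front glass, 190 mm above the worktop, 30 mm ahead of the foot's centre. A fixed point of the camera.
- view (a point): The presentation point: 110 mm straight in front of the lens, 190 mm above the worktop, fixed to the camera. Its z axis is the direction in which the spindle's z axis (foot to shaft tip) is to point: 30 degrees from upright, leaning straight away from the lens. Its y axis is level, square to the line of sight.
- eggcup: Bystander: loose turned wooden egg cup, 47 mm wide, 58 mm high, standing on the worktop. Origin: centre of its underside.
- mug: Bystander: loose small pale mug standing upside down, 63 x 88 mm with its handle, 51 mm high. Origin: centre of its underside.
Things that resemble listed ones, but are neither listed nor needed, are in the scene too. What is shaped like the spindle but green is not meant.

How it is judged:
On the way:
1. the sleeve sits fully down on the burr's shoulder and is let go, while the spindle still stands in the block (distance between sleeve_mid and seat below 0.005 m and angle between the z axis of sleeve and the z axis of spindle, either way round below 0.12 rad and contact force between the fingers and sleeve below 0.1 N and height (world z) of spindle below 0.015 m and angle between spindle's own z axis and vertical below 0.2 rad), for 0.2 s.
At the end, for the whole second after the job is handed in: Held still by the shaft alone, sleeve untouched: burr's middle within 25 mm of the point 110 mm in front of the lens at lens height; shaft within 12 degrees of the wanted line (30 degrees from upright, top straight away from the lens); sleeve's centre within 6 mm of its seat (distance between burr and view below 0.025 m and angle between the z axis of spindle and the z axis of view, either way round below 0.21 rad and angle between spindle's own z axis and vertical below 0.8 rad and distance between sleeve_mid and seat below 0.006 m and angle between the z axis of sleeve and the z axis of spindle, either way round below 0.2 rad and contact force between the fingers and spindle above 1 N and contact force between the fingers and sleeve below 0.2 N and contact force between spindle and block below 0.05 N and contact force between spindle and cam below 0.05 N and linear speed of spindle below 0.03 m/s); the arm keeps its last pose, push and grip.
It fails at once if the sleeve is dropped down the shaft (falls faster than 0.45 m/s over the shaft) (horizontal distance between sleeve_mid and seat below 0.006 m and height (world z) of spindle below 0.015 m and z of sleeve_mid in the frame of spindle below 0.095 m and linear speed of sleeve above 0.45 m/s).
It fails at once if the camera is bumped (contact force between cam and anything else above 3 N).
It fails at once if the flat ring is moved more than 20 mm (distance of flat_ring from where it was at the start of the episode above 0.02 m).
It fails at once if the egg cup is moved more than 20 mm (distance of eggcup from where it was at the start of the episode above 0.02 m).
It fails at once if the mug is moved more than 20 mm (distance of mug from where it was at the start of the episode above 0.02 m).
It also fails if it takes over 51 s, if anything falls off the work surface, if the arm or the gripper's body presses on something with over 40 N, if the wrist force passes 120 N, or if a joint passes its speed limit or range.

## Working session

There is one attempt and no reset: what is moved stays moved. The work goes in short steps, Python scripts to look and compute and a tool call to move; the robot and the scene stay as the last step left them, time stands still between calls to the robot, and variables do not carry over. Pictures are saved under pics/ and viewed, at most 10 in all, crops included, and the job is handed in when it is done.

Besides the shell and the picture viewer there is one more tool, called after ">>>" as name(argument=value, ...), one argument or row to a line, values as JSON. servo_tool: Moves the arm, as the interface text tells. Its arguments: {"type":"object","properties":{"commands":{"type":"array"},"newtons":{"type":"number"}},"required":["commands"]}

```bash
mkdir -p pics
cat > h.py <<'E'
import numpy as np, cv2
from scipy.spatial.transform import Rotation as R
from workcell import env
def Rm(o):
    o=np.array(o,float)
    if o.shape==(3,3): return o
    return R.from_rotvec(o).as_matrix() if o.size==3 else R.from_quat(o).as_matrix()
def cloud(name,depth):
    c=env.get_calibration(name); v,u=np.mgrid[:480,:640]
    P=np.stack([(u-c['cx'])/c['fx']*depth,(v-c['cy'])/c['fy']*depth,depth],-1)
    return P@Rm(c['orientation']).T+np.array(c['eye'])
E
python3 - <<'E'
from h import *
for n in ('side','top'):
    im,d=env.get_image(n); c=env.get_calibration(n); print(n,c)
    P=cloud(n,d); np.savez(f'{n}.npz',im=im,d=d,P=P)
    cv2.imwrite(f'pics/{n}.png',im[...,::-1])
    for t in ['spindle','sleeve','flat_ring','cam','block','eggcup','mug','lens','shaft_tip']:
        for r in env.regions_of(t,n)[:4] if t not in('lens','shaft_tip') else []:
            m=r['region']&(d>0); q=P[m]
            print(n,t,round(r['score'],2),(np.array(r['at'])*[640,480]).round(),m.sum(), q.mean(0).round(3) if len(q) else '', q.max(0).round(3) if len(q) else '',q.min(0).round(3) if len(q) else '')
        if t in('lens','shaft_tip'):
            for r in env.mark_of(t,n)[:3]: print(n,t,round(r['score'],2),(np.array(r['at'])*[640,480]).round())
print(env.observe())
E
```

```text
side {'fx': 609.1576143886923, 'fy': 609.1576143886923, 'cx': 320.21381798401177, 'cy': 233.9941572928065, 'eye': array([0.01533141, 0.76588037, 0.79956383]), 'orientation': array([-0.83589912,  2.43853833, -1.25570598])}
side spindle 0.87 [341. 273.] 356 [ 0.538 -0.018  0.034] [ 0.579 -0.004  0.09 ] [ 0.522 -0.093 -0.002]
side spindle 0.76 [427. 261.] 338 [ 0.419 -0.153  0.034] [ 0.445 -0.14   0.087] [ 0.404 -0.213 -0.001]
side spindle 0.68 [434. 233.] 251 [ 0.452 -0.244  0.051] [ 0.472 -0.157  0.099] [ 0.42  -0.263  0.018]
side spindle 0.52 [252. 241.] 2739 [0.666 0.096 0.104] [0.937 0.136 0.219] [ 0.619 -0.189 -0.003]
side sleeve 0.5 [380. 282.] 175 [ 0.47  -0.051  0.014] [ 0.485 -0.038  0.022] [ 0.457 -0.069  0.002]
side flat_ring 0.72 [346. 340.] 269 [0.443 0.102 0.007] [0.466 0.123 0.012] [ 0.424  0.074 -0.003]
side cam 0.59 [250. 240.] 2678 [0.665 0.098 0.106] [0.925 0.136 0.219] [ 0.62  -0.187 -0.002]
side block 0.74 [435. 240.] 1128 [ 0.449 -0.239  0.02 ] [ 0.519 -0.151  0.082] [ 0.406 -0.327 -0.003]
side eggcup 0.87 [371. 218.] 560 [ 0.6   -0.2    0.035] [ 0.652 -0.178  0.0
[... 1576 characters left out ...]
 1.0, 'qpos': array([-1.25307680e+00,  3.58785726e-01,  1.51040711e+00, -1.87487552e-05,
        1.27250801e+00, -1.15102535e-01]), 'joint_vel': array([ 4.84237864e-04, -4.01851213e-04,  1.40471146e-04, -6.14736619e-05,
       -5.26580331e-04,  2.46162832e-04]), 'joint_torque': array([-1.39794582e-03, -5.27593803e+01, -2.79054469e+01, -4.80188646e-04,
        2.07584490e-03, -2.75124030e-07]), 'tool_pos': array([ 0.25163413, -0.54464159,  0.23127257]), 'tool_rot': array([-3.06820785e+00, -6.74566596e-01,  4.51912599e-05]), 'ft_force': array([-0.00487697, -0.39761314,  0.13329442]), 'ft_torque': array([ 0.0055583 ,  0.0202115 , -0.01729249]), 'gripper_force': 0.0, 'width': 1.0026115533539057}
```

Run:
```python
from h import *
a=np.load('side.npz')['im'][170:440,220:500]; b=np.load('top.npz')['im'][150:350,180:480]
cv2.imwrite('pics/s1.png',cv2.resize(a,None,fx=2.2,fy=2.2,interpolation=3)[...,::-1])
cv2.imwrite('pics/t1.png',cv2.resize(b,None,fx=2.6,fy=2.6,interpolation=3)[...,::-1])
# cam fit: points
for n in('side','top'):
    P=np.load(n+'.npz')['P'];d=np.load(n+'.npz')['d']
    g=(d>0)&(abs(P[...,0]-.665)<.11)&(abs(P[...,1]-.09)<.09)
    for lo,hi in((.165,.222),(.05,.15),(.203,.222)):
        q=P[g&(P[...,2]>lo)&(P[...,2]<hi)]
        if len(q)>10:
            rr=cv2.minAreaRect(q[:,:2].astype(np.float32)*1000); print(n,lo,len(q),q.mean(0).round(3),rr)
```

```text
side 0.165 1162 [0.663 0.102 0.199] ((666.2776489257812, 93.58702087402344), (66.63294219970703, 63.345909118652344), 5.9029316902160645)
side 0.05 294 [0.674 0.095 0.1  ] ((675.05810546875, 95.53719329833984), (14.91150188446045, 13.275821685791016), 31.38530158996582)
side 0.203 581 [0.669 0.096 0.211] ((667.5823974609375, 91.1048583984375), (65.52066040039062, 59.01713943481445), 8.43684196472168)
top 0.165 822 [0.667 0.091 0.209] ((664.4683837890625, 93.17493438720703), (60.33815002441406, 63.31886291503906), 1.9343806505203247)
top 0.203 691 [0.67  0.091 0.212] ((665.371826171875, 91.22482299804688), (58.42287063598633, 56.730106353759766), 0.43907448649406433)
```

View pics/s1.png

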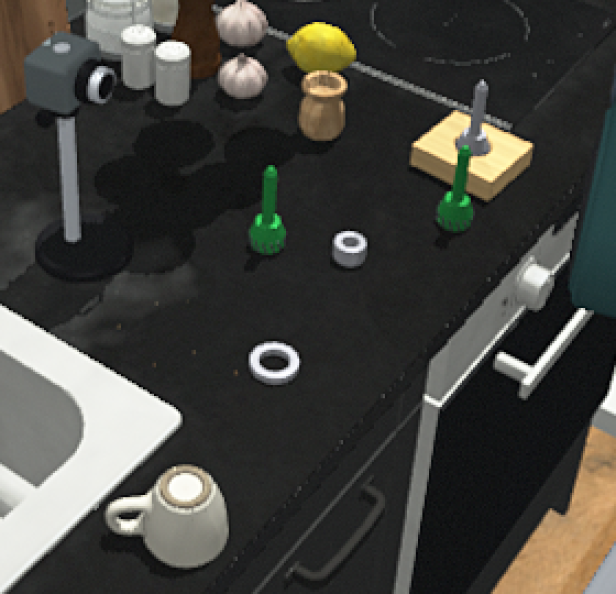

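View pics/t1.png

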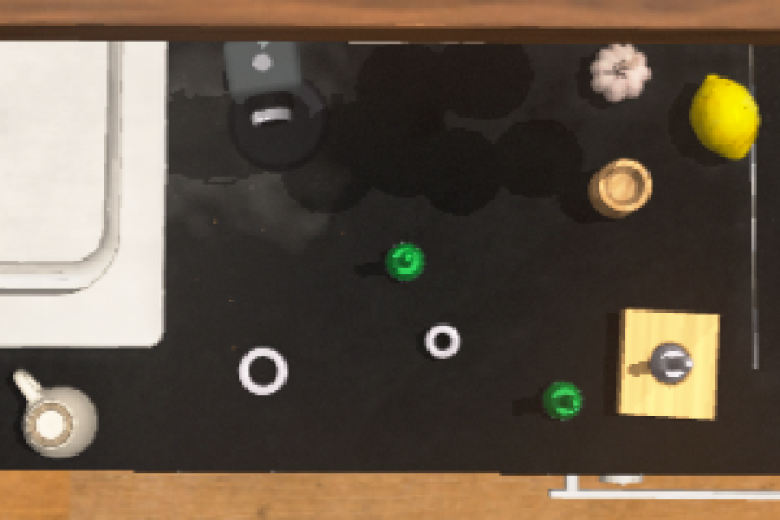

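Seen in the side crop: the spindle candidates are two green decoys at side px (341,273) and (427,261), and the steel one in the block at (435,233), which I choose. The sleeve candidates are the tall narrow tube at (380,282), which I choose, and the wide flat ring at (346,340). The inspection camera is at (250,240), its lens turned slightly to the robot's right. I'll move above the sleeve and check it close up.

>>> servo_tool(
  commands=[
    [5.5,[2.2,4.9,0],[0,0,0]],
    [5.5,[2.2,4.9,0],[0,0,0]],
    [5.5,[2.2,4.9,0],[0,0,0]],
    [5.5,[2.2,4.9,0],[0,0,0]],
    [5.5,[2.2,4.9,0],[0,0,0]],
    [5.5,[2.2,4.9,0],[0,0,0]],
    [5.5,[2.2,4.9,0],[0,0,0]],
    [5.5,[2.2,4.9,-1],[0,0,0]],
    [5.5,[2.2,4.9,-2],[0,0,0]],
    [5.5,[2.2,4.9,-2],[0,0,0]],
  ],
)

```text
t: 2.0
tool_pos: [0.4546, -0.0933, 0.1874]
tool_rot: [3.067, 0.674, 0.003]
ft_force: [0.8, 0.5, -0.8]
width: 0.644
gripper_force: 0.0
```

```bash
cat >> h.py <<'E'
def wrist(fn=None):
    s=env.observe(); im,d=env.get_image('wrist'); c=env.get_calibration('wrist')
    v,u=np.mgrid[:480,:640]; x=u-c['cx'];y=v-c['cy']; f=c['fx']; r=np.hypot(x,y)+1e-9; th=r/f
    k=np.tan(np.clip(th,0,1.45))/r
    P=np.stack([x*k*d,y*k*d,d],-1); M=np.array(c['mount'])
    P=P@M[:3,:3].T+M[:3,3]; P=P@Rm(s['tool_rot']).T+s['tool_pos']
    if fn: cv2.imwrite(fn,im[...,::-1])
    return s,im,d,P,c
E
python3 - <<'E'
from h import *
s,im,d,P,c=wrist('pics/w1.png'); print(s['t'],s['tool_pos'],s['tool_rot'],s['width'],c['mount'],c['fx'])
for t in('sleeve','flat_ring','spindle','block','cam'):
    for r in env.regions_of(t,'wrist')[:3]:
        m=r['region']&(d>0);q=P[m]
        if len(q): print(t,round(r['score'],2),(np.array(r['at'])*[640,480]).round(),len(q),np.median(q,0).round(4),np.percentile(q,98,axis=0).round(4),np.percentile(q,2,axis=0).round(4))
        if t=='sleeve' and len(q):
            top=q[q[:,2]>np.percentile(q[:,2],95)-.006]; print('  rim',cv2.minEnclosingCircle(top[:,:2].astype(np.float32)*1000), np.percentile(q[:,2],95))
# foot / head analysis from static cams
for n in('side','top'):
    z=np.load(n+'.npz');P2=z['P'];d2=z['d']
    print(n,[(t,[ (np.array(r['at'])*[640,480]).round(1) for r in env.mark_of(t,n)[:1]]) for t in('lens','cam')])
E
```

```text
2.0 [ 0.45457272 -0.09333535  0.18742779] [3.06719894e+00 6.74297760e-01 2.99834431e-03] 0.6444655351735895 [[-2.22179124e-04 -9.46877807e-01 -3.21593484e-01  8.27626717e-02]
 [ 9.99999840e-01 -4.33015837e-05 -5.63375158e-04  6.31997101e-05]
 [ 5.19521927e-04 -3.21593557e-01  9.46877666e-01 -1.42401187e-01]
 [ 0.00000000e+00  0.00000000e+00  0.00000000e+00  1.00000000e+00]] 371.64829954431775
sleeve 0.91 [282. 176.] 773 [ 0.4729 -0.0544  0.0173] [ 0.4868 -0.041   0.0191] [ 0.4596 -0.0673  0.001 ]
  rim ((473.198486328125, -54.2786865234375), 15.235150337219238) 0.018790967839460326
flat_ring 0.77 [118. 135.] 926 [0.447  0.1003 0.0075] [0.4656 0.1198 0.0092] [0.4275 0.0815 0.0007]
spindle 0.96 [369. 270.] 1458 [ 0.4267 -0.1538  0.0273] [ 0.4383 -0.1422  0.0873] [ 0.4088 -0.1694  0.    ]
spindle 0.82 [473. 283.] 1307 [ 0.4575 -0.244   0.0379] [ 0.47   -0.2339  0.0966] [ 0.4426 -0.2568  0.0217]
spindle 0.68 [285.  86.] 1235 [ 0.54   -0.0256  0.0273] [ 0.5562 -0.0099  0.088 ] [ 0.5266 -0.0372  0.0098]
block 0.81 [454. 265.] 6141 [ 0.4608 -0.2332  0.0235] [ 0.4991 -0.2073  0.0251] [ 0.4117 -0.2869  0.0027]
side [('lens', [array([272.8, 208.7])]), ('cam', [array([258.4, 287.7])])]
top [('lens', [array([285.7, 196.1])]), ('cam', [array([288.2, 197.6])])]
```

View pics/w1.png

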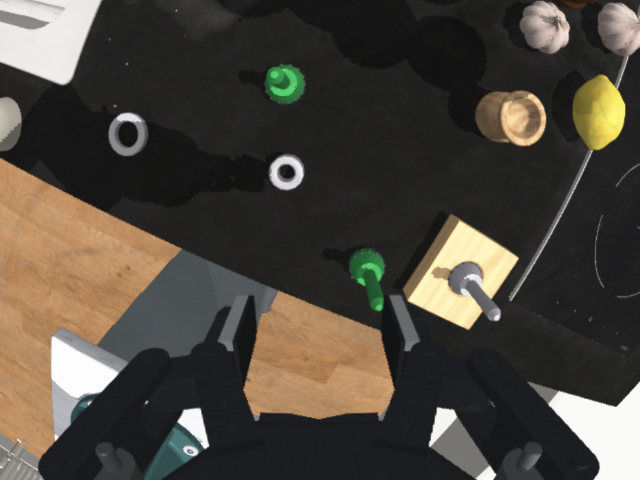

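The wrist picture shows the sleeve at (286,172), the flat ring at (128,134), the steel spindle in the block at (467,277) with its tip at (495,315), and the green decoys at (285,84) and (367,268). My choices are confirmed.

>>> servo_tool(
  commands=[
    [5.5,[0,0,0],[0,0,0]],
    [5.5,[0,0,0],[0,0,0]],
  ],
)

```text
t: 2.7
tool_pos: [0.4535, -0.0956, 0.1874]
tool_rot: [3.069, 0.673, 0.001]
ft_force: [-0.3, 0.0, 0.5]
width: 0.643
gripper_force: 0.0
```

Run:
```python
from h import *
from scipy.optimize import least_squares
# head top face and lens triangulation
def ray(n,px):
    c=env.get_calibration(n); v=np.array([(px[0]-c['cx'])/c['fx'],(px[1]-c['cy'])/c['fy'],1]); v=Rm(c['orientation'])@v; return np.array(c['eye']),v/np.linalg.norm(v)
for a,b in(((272.8,208.7),(285.7,196.1)),):
    (o1,d1),(o2,d2)=ray('side',a),ray('top',b)
    A=np.stack([d1,-d2],1); t=np.linalg.lstsq(A,o2-o1,rcond=None)[0]; p,q=o1+t[0]*d1,o2+t[1]*d2; print('lens',p,q)
o,dd=ray('side',(258.4,287.7)); print('foot side',o-dd*o[2]/dd[2]); o,dd=ray('top',(288.2,197.6)); print('foot top',o-dd*o[2]/dd[2])
for n,r in(('side',(272.8,208.7)),('top',(285.7,196.1))):
    o,dd=ray(n,r); print('lens at .19',n,o+dd*(.19-o[2])/dd[2])
# box edges: trimmed head top
for n in('side','top'):
    z=np.load(n+'.npz');P=z['P'];im=z['im'].astype(int)
    g=(z['d']>0)&(abs(P[...,0]-.67)<.06)&(abs(P[...,1]-.09)<.06)&(P[...,2]>.2105)&(P[...,2]<.2205)
    g=cv2.morphologyEx(g.astype(np.uint8),cv2.MORPH_OPEN,np.ones((3,3)))>0
    q=P[g]; print(n,'headtop',len(q),q.mean(0),cv2.minAreaRect(q[:,:2].astype(np.float32)*1000))
    # foot
    h=(z['d']>0)&(abs(P[...,2]-.0)<.02)&(abs(P[...,0]-.67)<.07)&(abs(P[...,1]-.09)<.07)
    z_=P[h&(P[...,2]>.006)]; print(' foot',len(z_),cv2.minAreaRect(z_[:,:2].astype(np.float32)*1000) if len(z_)>5 else '')
a=np.load('top.npz')['im'][155:235,245:325]; b=np.load('side.npz')['im'][180:260,220:300]
cv2.imwrite('pics/cam.png',np.hstack([cv2.resize(x,(400,400),interpolation=3) for x in(a,b)])[...,::-1])
```

```text
lens [0.63157681 0.07695091 0.18756995] [0.63833562 0.08185841 0.18885127]
foot side [6.56644720e-01 9.88934774e-02 1.11022302e-16]
foot top [0.66359241 0.08583922 0.        ]
lens at .19 side [0.62912988 0.07968646 0.19      ]
lens at .19 top [0.638161   0.08179896 0.19      ]
side headtop 326 [0.67574793 0.09454445 0.21333453] ((676.5233154296875, 91.32882690429688), (41.38172149658203, 54.81606674194336), 7.963085174560547)
 foot 991 ((663.314208984375, 92.19232177734375), (89.29688262939453, 88.72517395019531), 16.42445182800293)
top headtop 448 [0.67597631 0.09198218 0.21431861] ((676.8331909179688, 91.65966796875), (38.919898986816406, 53.478599548339844), 5.6171088218688965)
 foot 839 ((668.4971923828125, 90.54344177246094), (134.14083862304688, 133.2730712890625), 0.7034948468208313)
```

View pics/cam.png

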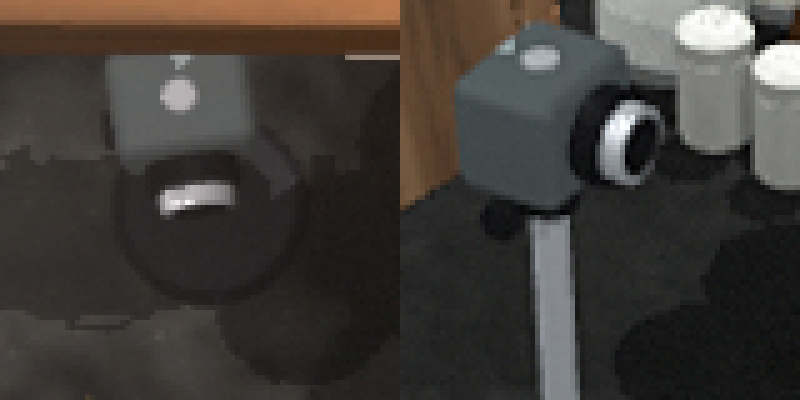

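The crop shows the inspection head with its front edge turned about 0.1–0.2 rad towards -y; the lens ring is at about (196,195) left and (640,140) right. I'll refine that later with the wrist camera. Sleeve first.

>>> servo_tool(
  commands=[
    [5.5,[1.0,2.0,0],[0,0,0]],
    [5.5,[0.96,2.13,0],[0,0,0]],
    [5.5,[0,0,-3],[0,0,0]],
    [5.5,[0,0,-3],[0,0,0]],
    [5.5,[0,0,-3],[0,0,0]],
    [5.5,[0,0,-3],[0,0,0]],
    [5.5,[0,0,-2],[0,0,0]],
    [5.5,[0,0,0],[0,0,0]],
  ],
)

```text
t: 3.5
tool_pos: [0.471, -0.0534, 0.0451]
tool_rot: [-3.066, -0.673, 0.007]
ft_force: [0.1, 1.2, -0.5]
width: 0.648
gripper_force: 0.0
```

>>> servo_tool(
  commands=[
    [5.5,[0.2,-0.1,-1.5],[0,0,0]],
    [5.5,[0,0,-1.2],[0,0,0]],
    [5.5,[0,0,-1.0],[0,0,0]],
    [5.5,[0,0,-0.4],[0,0,0]],
    [5.5,[0,0,0],[0,0,0]],
  ],
  newtons=30,
)

```text
t: 4.0
tool_pos: [0.4747, -0.0547, 0.0059]
tool_rot: [-3.068, -0.674, 0.001]
ft_force: [-0.6, 0.2, 0.4]
width: 0.642
gripper_force: 0.0
```

>>> servo_tool(
  commands=[
    [5.5,[-0.15,0,-0.3],[0,0,0]],
    [5.5,[0,0,0],[0,0,0]],
    [2.5,[0,0,0],[0,0,0]],
    [2.5,[0,0,0],[0,0,0]],
    [2.5,[0,0,0],[0,0,0]],
    [2.5,[0,0,0],[0,0,0]],
    [2.5,[0,0,0],[0,0,0]],
    [2.5,[0,0,0],[0,0,0]],
  ],
  newtons=30,
)

```text
t: 4.8
tool_pos: [0.4738, -0.0548, 0.0037]
tool_rot: [3.068, 0.675, 0.001]
ft_force: [-0.4, -0.3, 5.5]
width: 0.343
gripper_force: 29.4
```

>>> servo_tool(
  commands=[
    [2.5,[0,0,1],[0,0,0]],
    [2.5,[0,0,3],[0,0,0]],
    [2.5,[0,0,3],[0,0,0]],
    [2.5,[0,0,3],[0,0,0]],
    [2.5,[0,0,2],[0,0,0]],
    [2.5,[0,-2,0],[0,0,0]],
    [2.5,[0,-3,0],[0,0,0]],
    [2.5,[0,-3,0],[0,0,0]],
    [2.5,[0,-1,0],[0,0,0]],
    [2.5,[0,0,0],[0,0,0]],
  ],
)

```text
t: 5.8
tool_pos: [0.4738, -0.1457, 0.1236]
tool_rot: [3.069, 0.671, 0.001]
ft_force: [-0.0, -0.5, -0.6]
width: 0.335
gripper_force: 29.8
```

Run:
```python
from h import *
s,im,d,P,c=wrist('pics/w2.png'); print(s['t'],s['tool_pos'],s['tool_rot'],s['width'])
for t in('sleeve','spindle','block'):
    for r in env.regions_of(t,'wrist')[:3]:
        m=r['region']&(d>0);q=P[m]
        if len(q):
            print(t,round(r['score'],2),(np.array(r['at'])*[640,480]).round(),len(q),np.median(q,0).round(4),np.percentile(q,98,axis=0).round(4),np.percentile(q,2,axis=0).round(4))
            for lo,hi in((.05,.085),(.086,.105)):
                w=q[(q[:,2]>lo)&(q[:,2]<hi)]
                if t=='spindle' and len(w)>5:print('   ',lo,len(w),w.mean(0).round(4),w.min(0).round(4),w.max(0).round(4))
for n in('top','side'):
    im,d=env.get_image(n);P=cloud(n,d)
    for r in env.regions_of('spindle',n)[:3]:
        q=P[r['region']&(d>0)]; q=q[q[:,2]>.045]; 
        if len(q): print(n,q.mean(0).round(4),q.min(0).round(4),q.max(0).round(4))
```

```text
5.8 [ 0.47375834 -0.14573915  0.12363211] [3.06888088e+00 6.70902036e-01 9.34865735e-04] 0.33506200965086136
sleeve 0.9 [322. 322.] 4178 [ 0.476  -0.1451  0.1366] [ 0.4877 -0.1317  0.1385] [ 0.4599 -0.1591  0.1212]
spindle 0.84 [300. 283.] 470 [ 0.4292 -0.1503  0.0151] [ 0.4392 -0.1422  0.0882] [ 0.419  -0.1674  0.0042]
    0.05 28 [ 0.4257 -0.1583  0.0603] [ 0.4186 -0.1617  0.0501] [ 0.4284 -0.1537  0.085 ]
    0.086 58 [ 0.4222 -0.1576  0.0876] [ 0.4197 -0.1609  0.0861] [ 0.4245 -0.1546  0.089 ]
spindle 0.6 [190.  75.] 2491 [ 0.5422 -0.0271  0.0277] [ 0.5563 -0.0107  0.0877] [ 0.5267 -0.0378  0.001 ]
    0.05 599 [ 0.542  -0.026   0.0714] [ 0.5358 -0.0284  0.05  ] [ 0.5478 -0.0171  0.085 ]
    0.086 129 [ 0.5418 -0.0225  0.0874] [ 0.5382 -0.026   0.086 ] [ 0.5454 -0.0188  0.0892]
spindle 0.58 [435. 313.] 1741 [ 0.4595 -0.2438  0.037 ] [ 0.4709 -0.2332  0.0772] [ 0.4422 -0.2585  0.0206]
    0.05 411 [ 0.458  -0.2457  0.0642] [ 0.4501 -0.253   0.05  ] [ 0.4615 -0.2425  0.0817]
block 0.83 [426. 285.] 7239 [ 0.4748 -0.2387  0.0236] [ 0.5003 -0.2089  0.025 ] [ 0.4221 -0.2876  0.0042]
top [ 0.5409 -0.0212  0.0803] [ 0.536  -0.026   0.0455] [ 0.547  -0.0163  0.0905]
top [ 0.4222 -0.1573  0.0826] [ 0.4171 -0.1631  0.0518] [ 0.428  -0.153   0.0923]
side [ 0.539  -0.0194  0.0677] [ 0.5327 -0.0269  0.0451] [ 0.5461 -0.0135  0.0891]
side [ 0.4525 -0.2447  0.0733] [ 0.4175 -0.2543  0.0467] [ 0.4615 -0.1578  0.0978]
side [ 0.4201 -0.1554  0.0677] [ 0.4144 -0.1609  0.0454] [ 0.4273 -0.1501  0.0884]
```

View pics/w2.png

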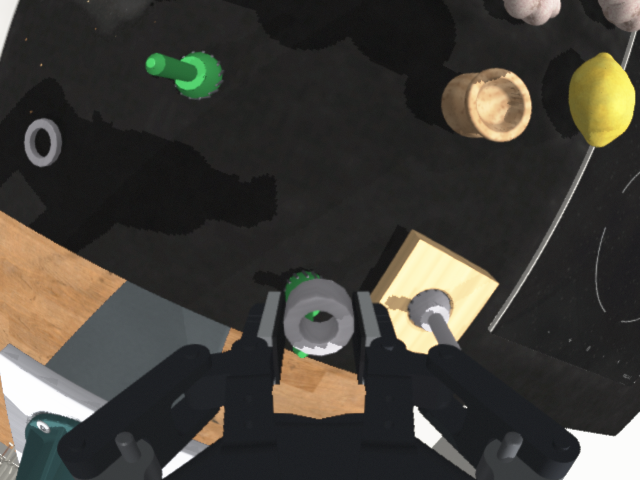

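The sleeve is held upright at (320,318), and the steel spindle's tip at about (450,345) is partly hidden by a finger. Next I fit the axes of the sleeve and the shaft.

Run:
```python
from h import *
from scipy.optimize import least_squares
s,im,d,P,c=wrist()
def fit(q,r,x0):
    f=lambda p:np.hypot(q[:,0]-p[0],q[:,1]-p[1])-r
    o=least_squares(f,x0,loss='soft_l1',f_scale=.0015); return o.x.round(4),np.abs(o.fun).mean().round(4)
def sel(P,d,zl,zh,ctr,rad):
    return P[(d>0)&(P[...,2]>zl)&(P[...,2]<zh)&(np.hypot(P[...,0]-ctr[0],P[...,1]-ctr[1])<rad)]
for z in((.045,.06),(.06,.08),(.045,.082)):
    q=sel(P,d,*z,(.455,-.249),.014); print('wrist',z,len(q),fit(q,.006,(.455,-.249)) if len(q)>8 else '')
for n in('side','top'):
    z=np.load(n+'.npz'); q=sel(z['P'],z['d'],.05,.082,(.455,-.249),.014); print(n,len(q),fit(q,.006,(.455,-.249)))
    q=sel(z['P'],z['d'],.087,.102,(.455,-.249),.02); print('  tip',len(q),q.mean(0))
# sleeve : top face
q=sel(P,d,.1345,.142,(.474,-.1455),.0165); print('sleeve top',len(q),cv2.minAreaRect(q[:,:2].astype(np.float32)*1000),q.mean(0))
q=sel(P,d,.121,.133,(.474,-.1455),.02); print('sleeve side',len(q),fit(q,.015,(.474,-.1455)))
# block top centre
for n,PP,dd in(('w',P,d),('top',np.load('top.npz')['P'],np.load('top.npz')['d'])):
    q=PP[(dd>0)&(abs(PP[...,2]-.0245)<.0035)&(abs(PP[...,0]-.455)<.065)&(abs(PP[...,1]+.25)<.06)]; print(n,len(q),cv2.minAreaRect(q[:,:2].astype(np.float32)*1000))
```

```text
wrist (0.045, 0.06) 207 (array([ 0.4548, -0.2493]), np.float64(0.0003))
wrist (0.06, 0.08) 248 (array([ 0.4548, -0.2494]), np.float64(0.0003))
wrist (0.045, 0.082) 464 (array([ 0.4548, -0.2494]), np.float64(0.0003))
side 72 (array([ 0.4548, -0.2505]), np.float64(0.0014))
  tip 30 [ 0.45331035 -0.24730962  0.09304298]
top 16 (array([ 0.455 , -0.2495]), np.float64(0.0003))
  tip 31 [ 0.4553768  -0.24795455  0.09444388]
sleeve top 2702 ((473.19427490234375, -144.0741424560547), (29.784465789794922, 29.360044479370117), 25.643890380859375) [ 0.47435604 -0.14391737  0.13685054]
sleeve side 1438 (array([ 0.4748, -0.1445]), np.float64(0.0032))
w 6528 ((457.71343994140625, -249.57589721679688), (81.93280792236328, 84.02996826171875), 86.96072387695312)
top 1046 ((454.3995666503906, -249.05906677246094), (81.66282653808594, 89.9944076538086), 86.72027587890625)
```

>>> servo_tool(
  commands=[
    [2.5,[-0.4,-2.0,0],[0,0,0]],
    [2.5,[-0.5,-3.0,0],[0,0,0]],
    [2.5,[-0.5,-3.0,0],[0,0,0]],
    [2.5,[-0.35,-1.9,0],[0,0,0]],
    [2.5,[-0.12,-0.59,0],[0,0,0]],
    [2.5,[0,0,0],[0,0,0]],
    [2.5,[0,0,0],[0,0,0]],
  ],
)

```text
t: 6.95
tool_pos: [0.4547, -0.2485, 0.123]
tool_rot: [-3.067, -0.674, 0.001]
ft_force: [0.5, 0.7, -1.6]
width: 0.341
gripper_force: 29.8
```

Run:
```python
from h import *
s,im,d,P,c=wrist(); print(s['tool_pos'],s['tool_rot'],s['width'])
q=P[(d>0)&(P[...,2]>.1345)&(P[...,2]<.142)&(np.hypot(P[...,0]-s['tool_pos'][0],P[...,1]-s['tool_pos'][1])<.017)]
print('sleeve',cv2.minAreaRect(q[:,:2].astype(np.float32)*1000))
i2,d2=env.get_image('side')
cv2.imwrite('pics/m.png',np.hstack([cv2.resize(im[260:380,250:400],(450,360),interpolation=3),cv2.resize(i2[180:260,390:460],(315,360),interpolation=3)])[...,::-1])
```

```text
[ 0.45469745 -0.24853819  0.12302042] [-3.06713551e+00 -6.74458561e-01  5.62714564e-04] 0.3405078595736667
sleeve ((454.3410949707031, -248.7848358154297), (30.127349853515625, 29.439773559570312), 24.6628360748291)
```

View pics/m.png

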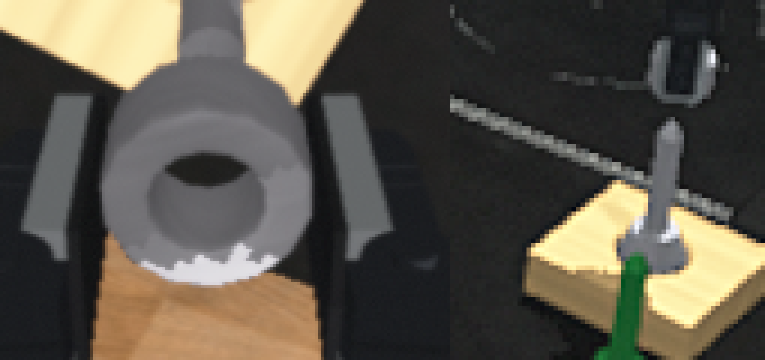

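The sleeve is coaxial with the shaft to about 1 mm: sleeve bore at (207,200) left, tip at (671,122) right. Lowering.

>>> servo_tool(
  commands=[
    [2.5,[0,-0.05,-1],[0,0,0]],
    [2.5,[0,0,-1],[0,0,0]],
    [2.5,[0,0,-0.5],[0,0,0]],
    [2.5,[0,0,-0.5],[0,0,0]],
    [2.5,[0,0,-0.5],[0,0,0]],
    [2.5,[0,0,-0.5],[0,0,0]],
    [2.5,[0,0,-0.5],[0,0,0]],
    [2.5,[0,0,0],[0,0,0]],
  ],
)

```text
t: 7.85
tool_pos: [0.4545, -0.2499, 0.0775]
tool_rot: [-3.067, -0.674, 0.001]
ft_force: [-0.1, 0.0, 0.3]
width: 0.338
gripper_force: 29.8
```

>>> servo_tool(
  commands=[
    [2.5,[0,0,-0.6],[0,0,0]],
    [2.5,[0,0,-0.6],[0,0,0]],
    [2.5,[0,0,-0.6],[0,0,0]],
    [2.5,[0,0,-0.6],[0,0,0]],
    [2.5,[0,0,-0.6],[0,0,0]],
    [2.5,[0,0,-0.2],[0,0,0]],
    [2.5,[0,0,0],[0,0,0]],
  ],
)

```text
t: 8.55
tool_pos: [0.4546, -0.2499, 0.0458]
tool_rot: [-3.068, -0.674, 0.001]
ft_force: [0.5, 0.8, -0.6]
width: 0.337
gripper_force: 29.8
```

>>> servo_tool(
  commands=[
    [2.5,[0,0,-0.2],[0,0,0]],
    [2.5,[0,0,-0.1],[0,0,0]],
    [2.5,[0,0,-0.1],[0,0,0]],
    [2.5,[0,0,-0.1],[0,0,0]],
    [2.5,[0,0,0],[0,0,0]],
  ],
)

```text
t: 9.05
tool_pos: [0.4551, -0.2502, 0.0417]
tool_rot: [3.068, 0.675, 0.0]
ft_force: [-0.6, 0.8, 4.2]
width: 0.34
gripper_force: 30.2
```

>>> servo_tool(
  commands=[
    [3.3,[0,0,0],[0,0,0]],
    [3.6,[0,0,0],[0,0,0]],
    [4.5,[0,0,0],[0,0,0]],
    [5,[0,0,0],[0,0,0]],
    [5,[0,0,0],[0,0,0]],
    [5,[0,0,1],[0,0,0]],
    [5,[0,0,2],[0,0,0]],
    [5,[0,0,3],[0,0,0]],
    [5,[0,0,3],[0,0,0]],
    [5,[0,0,0],[0,0,0]],
  ],
)

```text
t: 10.05
tool_pos: [0.4575, -0.2519, 0.1356]
tool_rot: [3.062, 0.674, 0.008]
ft_force: [0.6, -0.5, 0.3]
width: 0.585
gripper_force: 0.0
```

Run:
```python
from h import *
s,im,d,P,c=wrist()
i2,d2=env.get_image('side'); P2=cloud('side',d2)
for n,PP,dd in(('w',P,d),('s',P2,d2)):
    q=PP[(dd>0)&(np.hypot(PP[...,0]-.455,PP[...,1]+.25)<.022)&(PP[...,2]<.102)&(PP[...,2]>.03)]
    print(n,np.histogram(q[:,2],np.arange(.03,.104,.004)))
    a=q[(q[:,2]>.062)&(q[:,2]<.09)]; print(a.mean(0))
    b=q[(q[:,2]>.052)&(q[:,2]<.06)]; print(b.mean(0),len(b),cv2.minAreaRect(b[:,:2].astype(np.float32)*1000))
cv2.imwrite('pics/seat.png',np.hstack([cv2.resize(im[260:440,230:420],(450,426),interpolation=3),cv2.resize(i2[180:260,390:460],(315,426),interpolation=3)])[...,::-1])
```

```text
w (array([129,  27,  58,  80, 103, 127, 913,  36,  43,  43,  47,  43,  57,
        47,  56, 149, 171,  32]), array([0.03 , 0.034, 0.038, 0.042, 0.046, 0.05 , 0.054, 0.058, 0.062,
       0.066, 0.07 , 0.074, 0.078, 0.082, 0.086, 0.09 , 0.094, 0.098,
       0.102]))
[ 0.45914038 -0.24738168  0.07665581]
[ 0.45791968 -0.2491586   0.05545227] 1009 ((455.8011169433594, -249.80567932128906), (26.59945297241211, 29.34221076965332), 22.371376037597656)
s (array([27, 21, 16, 18, 20, 28, 57, 16,  7, 10,  9,  7, 12,  8, 11,  8, 11,
        3]), array([0.03 , 0.034, 0.038, 0.042, 0.046, 0.05 , 0.054, 0.058, 0.062,
       0.066, 0.07 , 0.074, 0.078, 0.082, 0.086, 0.09 , 0.094, 0.098,
       0.102]))
[ 0.45276697 -0.24621321  0.07671876]
[ 0.45149678 -0.24670399  0.055972  ] 84 ((452.969482421875, -248.923828125), (29.115089416503906, 30.745431900024414), 38.288909912109375)
```

View pics/seat.png

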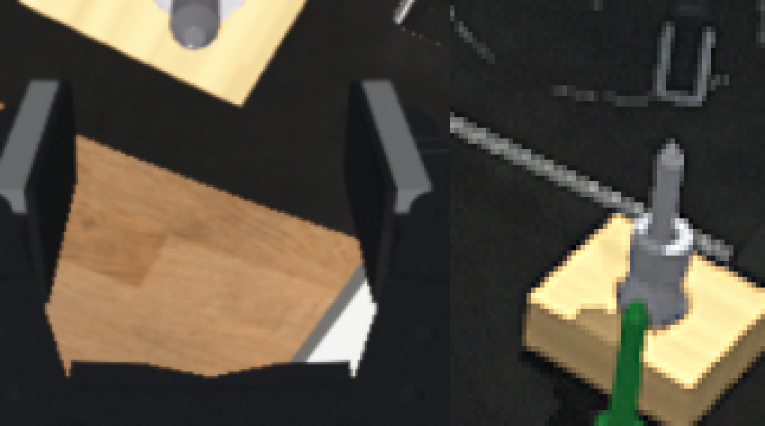

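The sleeve is seated and free: in the right half its top rim is at (662,235), about 56 mm high as expected, with the bare shaft above it; in the left half the tip is at (193,35). Now I grip the bare shaft.

>>> servo_tool(
  commands=[
    [4,[0,0,0],[0,0,0]],
    [4,[-0.2,0.2,0],[0,0,0]],
    [4,[0,0,-1.5],[0,0,0]],
    [4,[0,0,-2],[0,0,0]],
    [4,[0,0,-2],[0,0,0]],
    [4,[0,0,-1],[0,0,0]],
    [4,[0,0,0],[0,0,0]],
  ],
)

```text
t: 10.85
tool_pos: [0.4514, -0.247, 0.0644]
tool_rot: [-3.065, -0.674, 0.005]
ft_force: [-0.3, -0.5, -0.4]
width: 0.473
gripper_force: 0.0
```

>>> servo_tool(
  commands=[
    [4,[0.3,-0.22,-0.1],[0,0,0]],
    [4,[0,0,0],[0,0,0]],
    [4,[0,0,0],[0,0,0]],
  ],
)

```text
t: 11.15
tool_pos: [0.4567, -0.2509, 0.066]
tool_rot: [3.067, 0.674, 0.002]
ft_force: [-0.6, -0.1, 0.8]
width: 0.469
gripper_force: 0.0
```

>>> servo_tool(
  commands=[
    [4,[-0.1,0.1,-0.2],[0,0,0]],
    [4,[0,0,0],[0,0,0]],
    [4,[0,0,0],[0,0,0]],
  ],
)

```text
t: 11.45
tool_pos: [0.4548, -0.2492, 0.0633]
tool_rot: [-3.068, -0.675, 0.0]
ft_force: [0.9, -0.4, -0.1]
width: 0.467
gripper_force: 0.0
```

>>> servo_tool(
  commands=[
    [0.8,[0,0,0],[0,0,0]],
    [0.8,[0,0,0],[0,0,0]],
    [0.8,[0,0,0],[0,0,0]],
    [0.8,[0,0,0],[0,0,0]],
    [0.8,[0,0,0],[0,0,0]],
    [0.8,[0,0,0],[0,0,0]],
    [0.8,[0,0,0],[0,0,0]],
  ],
  newtons=70,
)

```text
t: 12.15
tool_pos: [0.455, -0.2494, 0.0635]
tool_rot: [3.068, 0.675, 0.0]
ft_force: [-1.3, 0.0, 5.6]
width: 0.115
gripper_force: 68.6
```

>>> servo_tool(
  commands=[
    [0.8,[0,0,0.5],[0,0,0]],
    [0.8,[0,0,1],[0,0,0]],
    [0.8,[0,0,1.5],[0,0,0]],
    [0.8,[0,0,2],[0,0,0]],
    [0.8,[0,0,3],[0,0,0]],
    [0.8,[0,0,3],[0,0,0]],
    [0.8,[0,0,2],[0,0,0]],
    [0.8,[0,0,0],[0,0,0]],
  ],
)

```text
t: 12.95
tool_pos: [0.4567, -0.2506, 0.1966]
tool_rot: [3.064, 0.674, 0.007]
ft_force: [0.1, 0.0, -1.0]
width: 0.112
gripper_force: 68.4
```

Run:
```python
from h import *
s,im,d,P,c=wrist(); print(s['tool_pos'],s['width'],s['ft_force'])
i2,d2=env.get_image('side')
cv2.imwrite('pics/lift.png',np.hstack([cv2.resize(im[260:400,240:400],(480,420),interpolation=3),cv2.resize(i2[150:250,400:470],(294,420),interpolation=3)])[...,::-1])
```

```text
[ 0.45672311 -0.25057456  0.19657534] 0.11231481320994344 [ 0.09255833  0.0301205  -1.031782  ]
```

View pics/lift.png

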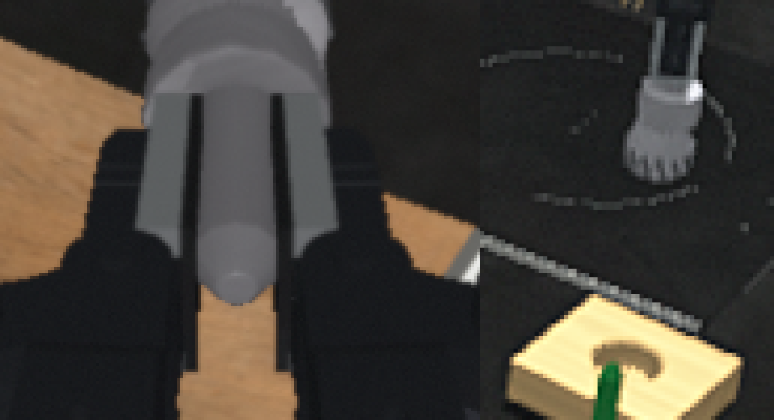

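The spindle is held straight, with the fingertips just clear of the sleeve: sleeve rim at (235,80) and shaft tip at (236,290) in the left half. The pocket is empty on the right. Now to a stand-off in front of the camera.

>>> servo_tool(
  commands=[
    [0.8,[0,2,0.5],[0,0,0]],
    [0.8,[0,3,0.5],[0,0,0]],
    [0.8,[0,3.5,0.5],[0,0,0]],
    [0.8,[0,3.5,0.5],[0,0,0]],
    [0.8,[0,3.5,0.5],[0,0,0]],
    [0.8,[0,3.5,0.5],[0,0,0]],
    [0.8,[0,3.5,0],[0,0,0]],
    [0.8,[0,3.5,0],[0,0,0]],
    [0.8,[0,2,0],[0,0,0]],
    [0.8,[0,1,0],[0,0,0]],
  ],
  newtons=80,
)

```text
t: 14.05
tool_pos: [0.4534, 0.0424, 0.2217]
tool_rot: [-3.066, -0.677, 0.005]
ft_force: [0.3, -0.1, -1.1]
width: 0.116
gripper_force: 75.3
```

>>> servo_tool(
  commands=[
    [0.8,[0,0,0],[0.009,-0.049,0]],
    [0.8,[0,0,0],[0.017,-0.099,0]],
    [0.8,[0,0,0],[0.017,-0.099,0]],
    [0.8,[0,0,0],[0.017,-0.099,0]],
    [0.8,[0,0,0],[0.017,-0.099,0]],
    [0.8,[0,0,0],[0.011,-0.071,0]],
    [0.8,[0,0,0],[0,0,0]],
    [0.8,[0,0,0],[0,0,0]],
  ],
)

```text
t: 14.85
tool_pos: [0.4543, 0.0401, 0.2226]
tool_rot: [2.943, 0.645, 0.802]
ft_force: [-0.6, -0.1, -1.4]
width: 0.114
gripper_force: 75.3
```

Run:
```python
from h import *
s,im,d,P,c=wrist('pics/w5.png'); zt=Rm(s['tool_rot'])[:,2]; print(s['t'],s['tool_pos'],-zt,'burr',s['tool_pos']+.0415*zt,s['qpos'].round(2))
np.savez('w5.npz',im=im,d=d,P=P)
for t in('lens','cam'):
    for r in env.mark_of(t,'wrist')[:2]:
        a=(np.array(r['at'])*[640,480]); i=a.astype(int); print(t,round(r['score'],2),a.round(1),P[min(i[1],479),min(i[0],639)])
for r in env.regions_of('cam','wrist')[:1]:
    q=P[r['region']&(d>0)]; h=q[q[:,2]>.208]; print('cam',len(q),q.min(0),q.max(0),len(h),cv2.minAreaRect(h[:,:2].astype(np.float32)*1000) if len(h)>5 else '')
```

```text
14.85 [0.454349   0.04014686 0.22259129] [-0.49032908 -0.08360422  0.86751814] burr [0.47469766 0.04361644 0.18658929] [-0.22 -0.06  2.21  0.38  0.54  0.63]
lens 0.65 [356.5  27.6] [0.63599777 0.08407264 0.1925014 ]
cam 0.56 [322.1 116.7] [0.65870599 0.09215371 0.01281639]
cam 0.48 [319.5 351.4] [0.43941008 0.03813034 0.25404505]
cam 7582 [ 0.6210198   0.04602642 -0.00202658] [0.89575372 0.17524101 0.21104743] 74 ((652.8697509765625, 75.65260314941406), (6.081973075866699, 35.24351501464844), 34.99297332763672)
```

View pics/w5.png

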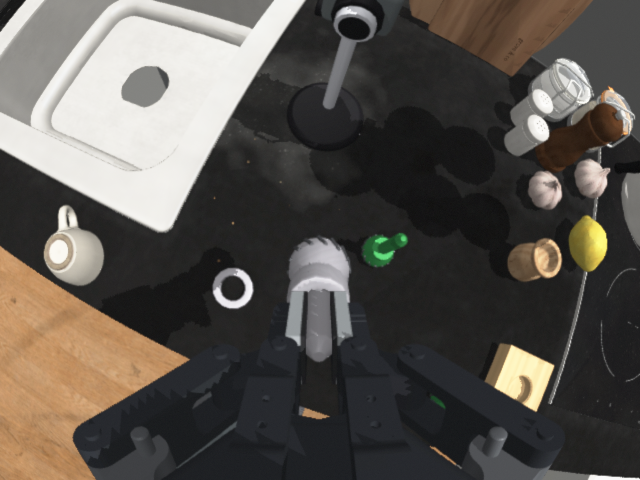

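The wrist picture shows the lens at (356,25), the foot at (325,115) and the held spindle at (320,265). Now the yaw from the head's front face and the foot.

Run:
```python
from h import *
z=np.load('w5.npz');P,d,im=z['P'],z['d'],z['im']
g=(d>0)&(P[...,2]>.168)&(P[...,2]<.215)&(abs(P[...,0]-.65)<.05)&(abs(P[...,1]-.09)<.06)
q=P[g]; print(len(q),np.histogram(q[:,0],10))
rng=np.random.default_rng(0)
for lo,hi in((.62,.645),(.645,.68)):
    w=q[(q[:,0]>lo)&(q[:,0]<hi)]; best=(0,)
    for _ in range(1500):   # vertical plane RANSAC in xy
        a,b=w[rng.choice(len(w),2,False),:2]
        if np.hypot(*(a-b))<.012: continue
        n=np.array([-(b-a)[1],(b-a)[0]])/np.hypot(*(b-a)); m=abs((w[:,:2]-a)@n)<.001
        if m.sum()>best[0]: best=(m.sum(),m)
    m=best[1]; c=w[m,:2].mean(0); u=np.linalg.svd(w[m,:2]-c)[2][1]; u*=-np.sign(u[0]); print(lo,len(w),best[0],c,w[m].min(0).round(3),w[m].max(0).round(3),'yaw',np.arctan2(-u[1],-u[0]))
for PP,dd in((P,d),(np.load('side.npz')['P'],np.load('side.npz')['d'])):
    f=PP[(dd>0)&(PP[...,2]>.006)&(PP[...,2]<.025)&(np.hypot(PP[...,0]-.664,PP[...,1]-.092)<.055)]
    print('foot',len(f),cv2.minEnclosingCircle(f[:,:2].astype(np.float32)*1000))
```

```text
2597 (array([700, 381, 369, 275, 145, 184, 408, 108,  11,  16]), array([0.63302407, 0.63709814, 0.64117221, 0.64524628, 0.64932035,
       0.65339443, 0.6574685 , 0.66154257, 0.66561664, 0.66969071,
       0.67376478]))
0.62 1432 763 [0.63620517 0.08542989] [0.634 0.071 0.175] [0.639 0.1   0.205] yaw 0.15380500471335484
0.645 1165 480 [0.65810857 0.07959513] [0.652 0.063 0.169] [0.662 0.114 0.211] yaw 0.1533307046887291
foot 3756 ((665.736083984375, 90.36399841308594), 45.13811492919922)
foot 1007 ((664.1607055664062, 91.5067367553711), 46.53181838989258)
```

>>> servo_tool(
  commands=[
    [0.8,[0.8,0.4,0.1],[0,0,0]],
    [0.8,[1.2,0.6,0.1],[0,0,0]],
    [0.8,[1.2,0.6,0.1],[0,0,0]],
    [0.8,[1.2,0.6,0],[0,0,0]],
    [0.8,[0.9,0.3,0],[0,0,0]],
    [0.8,[0,0,0],[0,0,0]],
    [0.8,[0,0,0],[0,0,0]],
    [0.8,[0,0,0],[0,0,0]],
  ],
)

```text
t: 15.85
tool_pos: [0.5072, 0.0656, 0.2259]
tool_rot: [2.942, 0.647, 0.804]
ft_force: [-0.1, -0.4, -1.5]
width: 0.112
gripper_force: 75.3
```

Run:
```python
from h import *
s,im,d,P,c=wrist(); zt=Rm(s['tool_rot'])[:,2]; print(s['t'],s['tool_pos'],-zt,'burr',s['tool_pos']+.0415*zt,abs(s['joint_vel']).max(),s['gripper_force'],s['width'])
i2,d2=env.get_image('side'); P2=cloud('side',d2)
q=P2[(d2>0)&(np.linalg.norm(P2-(s['tool_pos']+.0415*zt),axis=-1)<.03)]; print(len(q),q.mean(0))
cv2.imwrite('pics/fin.png',np.hstack([cv2.resize(im[180:400,220:420],(400,440),interpolation=3),cv2.resize(i2[150:290,220:380],(400,440),interpolation=3)])[...,::-1])
```

```text
15.85 [0.50717055 0.06562524 0.22585323] [-0.49176175 -0.08431226  0.86663823] burr [0.52757866 0.0691242  0.18988774] 0.005276584869741838 75.32275559264235 0.11190625787624589
294 [0.5215959  0.07825698 0.19626465]
```

View pics/fin.png

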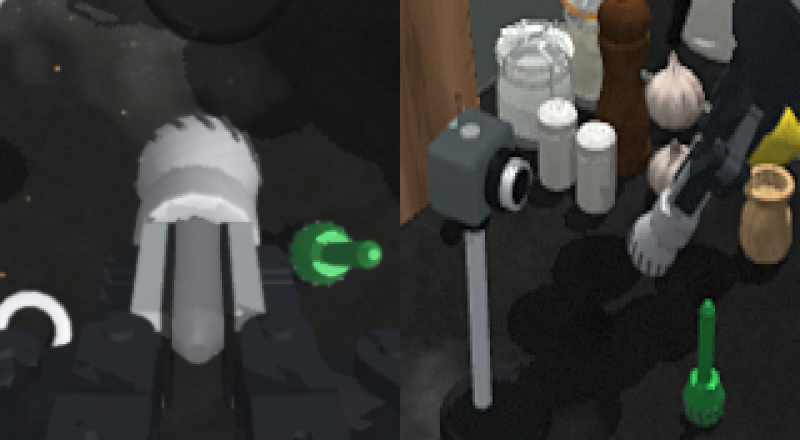

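The spindle is held tilted 30° in front of the lens: burr at (198,150) in the left half and (660,240) in the right, sleeve seated, fingers clear of it and no slip visible. Handing in.

```bash
python3 -c "
from workcell import env
print(env.close_job())"
```

```text
the job is handed in; nothing more can be done
None
```

I handed the job in: the sleeve sits on the shoulder, and the spindle is held still by its bare shaft before the lens, burr within about 1 mm of my estimate of the view point and shaft leaning about 30°; the judging result was not shown.

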